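Check turn of a cleaned bean mill

TASK

The hand-cranked bean mill has just been cleaned and needs its check turn. First stand the steel catch cup upright on the drip tray, centred under the spout, and let go of it; then turn the crank clockwise (as seen facing its sloping front) until it reaches the park mark at the bottom of its circle, and go on through one complete further turn, leaving the crank at the park mark. The cup stays under the spout, and the ceramic cup and the tamper stay where they are.

Things in the scene. Friction and masses are not known exactly. Their poses are not given: they have to be found in the camera images.
- mill: White bean mill, fixed. Origin on the counter below the centre of its sloping crank face; x from its front to its back (roughly world +y), y roughly to the robot, z up. Face: 170 x 170 mm, centre at z 135 mm, sloping down to the mill's front at 35 degrees, outward normal (-0.574, 0, 0.819), low edge at x -70, z 86 mm. Housing behind: x 90 to 210, y -85 to 225, z 0 to 220 mm.
- hopper_front (a point): Middle of the lower front edge of the clear hopper box (black lid) that overhangs the upper part of the crank's circle; 156 mm wide, it rises 87 mm above this point. A hand held upright strikes it when the knob is at the top; a hand tilted along the knob clears it. Axes as the mill's.
- spout (a point): Centre of the spout's mouth (24 mm wide, 155 mm above the counter). Over it is the steel spout arm, 50 mm wide in y, from 25 mm in front (-x) of this point back to the housing, 20 to 60 mm above this point. Axes as the mill's.
- cup_spot (a point): Point on top of the steel drip tray (120 mm wide, top 12 mm above the counter), straight below the spout: the middle of the cup's underside belongs here. The spout is 143 mm above, so bring the cup in from the front with the hand tilted towards the mill's front. The tray reaches 60 mm to the front and sides of this point. Axes as the mill's.
- crank_axis (a point): Fixed point on the crank's axis, 50 mm out from the sloping face: the centre of the circle (radius 50 mm, in a plane parallel to the face) on which knob_mid moves. The hub below reaches 24 mm less far out. Axes as the mill's.
- knob_mid (a point): Middle of the crank's black knob: a cylinder 26 mm in diameter, 48 mm long, standing square to the sloping face (so 35 degrees from vertical, leaning to the mill's front) on the end of a steel arm; it spins freely on its pin. The arm's top is 26 mm below this point along the knob. z axis: outward along the knob.
- crank (a joint): Crank angle, rad. 0: knob lowest, at the park mark (a small dark ridge on the face, below the hub). It grows clockwise as seen facing the front: bottom, left (the mill's +y), top, right, and bottom again at 6.283. Starts 0.3 to 1.2 short of the mark (negative, on the mill's -y side); must end at 6.283. About 4 N at the knob; stays where left.
- cup: Plain steel catch cup, straight-sided and without a handle, 60 mm in diameter, 70 mm high, open at the top, wall 3 mm, 0.16 kg. Origin: centre of its underside; z axis up.
- mug: Bystander: white ceramic espresso cup with a handle, 70 mm wide, 60 mm high. Origin: centre of its underside.
- tamper: Bystander: dark steel tamper standing on its disc, 58 mm wide, 92 mm high. Origin: centre of its underside.
There are look-alikes about, which are no part of the job. What is shaped like the cup but green is not meant.

How it is judged:
On the way, in this order (a step that is already met when the one before it is completed fails the run):
1. the cup stands upright on the drip tray within 15 mm of the spot under the spout, let go (horizontal distance between cup and cup_spot below 0.015 m and z of cup in the frame of cup_spot between -0.005 and 0.005 m and angle between cup's own z axis and vertical below 0.08 rad and contact force between the fingers and cup below 0.1 N and linear speed of cup below 0.02 m/s), for 0.2 s.
2. then the crank has passed the top of its full turn (3.3 rad), the cup still under the spout (value of joint crank above 3.3 rad and horizontal distance between cup and cup_spot below 0.015 m), for 0.1 s.
At the end, for the whole second after the job is handed in: The crank is at rest at the park mark after its full turn (6.283 rad, within 0.2), and the cup stands released, at rest and upright (within 0.08 rad) on the drip tray, its middle within 15 mm of the spot under the spout (all of step 1 and value of joint crank between 6.083 and 6.483 rad and velocity of joint crank between -0.05 and 0.05 rad/s); the robot touches nothing.
It fails at once if the ceramic cup is shifted by more than 25 mm or tipped (distance of mug from where it was at the start of the episode above 0.025 m or angle between mug's own z axis and vertical above 0.35 rad).
It fails at once if the tamper is shifted by more than 25 mm or tipped (distance of tamper from where it was at the start of the episode above 0.025 m or angle between tamper's own z axis and vertical above 0.35 rad).
It also fails if it takes over 67 s, if anything falls off the work surface, if the arm or the gripper's body presses on something with over 40 N, if the wrist force passes 120 N, or if a joint passes its speed limit or range.

ROBOT

A 6-joint arm with a two-finger parallel gripper is mounted at the origin on the work surface. World frame = base frame: x ahead of the robot, y to its left, z up, the work surface at z = 0. Lengths are in m, angles in rad, forces in N, time in s.
With the tool pointing down it reaches from about 0.3 to 0.85 m from the base axis. Payload 4.2 kg.
Tool frame: the origin (TCP) lies on the centre line of the jaws, within the pads' length; the fingertips stand 22 mm ahead of it and the grasp point (between the pads) lies 3 mm ahead of it; z points along the fingers, y is the line along which they close (so a half turn about z gives the same grasp; the last joint's range is limited). The gripper opens to 91 mm and grips with 3 to 60 N. Pads are 32 mm wide; open, the fingers measure 118 mm over their backs; the gripper's body (76 mm by 178 mm) begins 60 mm behind the grasp point.
Start: joints at [1.132, 0.32, 1.565, -0, 1.257, -0.02], TCP at [0.234, 0.525, 0.236] pointing down, gripper open.
Joint ranges: [-3.11, 3.11], [-0.84, 2.01], [0.21, 2.61], [-1.34, 4.49], [0.05, 2.63], [-2.56, 2.56]. Speed limits (rad/s): [2.57, 2.57, 3.14, 3.14, 3.14, 3.14].

INTERFACE

Orientations are given as a unit quaternion [w, x, y, z].
In Python, from station import monitor, imaging, r gives the robot as it stands.
- The arm moves only by the shell command python3 -m handwheel 'ROWS' [OPENING] [FORCE]. ROWS is a JSON object of lists of equal length, an entry for each row: "travel": the shift along the tool's x, y, z in cm, a list of three; "delta_rot": the turn, a rotation vector about the tool's x, y, z in degrees, a list of three. A call has exactly 5 rows; each row is the pose to reach, as a shift and turn from the pose commanded when the call began, along the tool's axes at that moment; what a row does not reach only later rows make up. A row lasts 1/8 s, in which the tool goes at most 62.5 mm and 10.7 degrees, less where a joint would pass 70% of its speed; a pose out of reach is approached as far as the arm can. A call with a gripper value outside its range is refused whole. OPENING is the finger opening in cm, from 0 to 9.12, set as the call begins (- or left out, the last holds). The fingers move at their own pace and stop on an object; FORCE is the grip in N (left out, the last holds). Time passes only in rows, so rows that repeat a pose let the fingers close, or fill a call up. It gives the time, the measured TCP pose, the force, the opening and the grip force at its end, in the units of the state.
- monitor.get_obs(): the state, without advancing time (a new reading comes with each control period).
- imaging.read_camera(name): name is "scene" or "top"; returns a dict with "img" (400x640x3 uint8, blue, green, red), "z_map" (400x640 float32, m along the optical axis (not along the pixel's ray), 0 where there is no reading), "fovy" (degrees; the focal length in pixels is half the picture's height over the tangent of half this angle, whatever the lens; pixels are square), "cx", "cy" (the principal point, pixels), "origin" and "attitude" of the camera in the world. Camera axes: x right, y down, z forward; pixel columns grow to the right and rows downward; lengths in m; the calibration is good to about 2 mm. A picture is of the moment at which its call begins.
- r.hand_in(): hands the job in; it is judged then, once.
The state is a dict: "t": time; "joints": joint angles; "dq": joint speeds; "effort": joint torques, N m; "tcp_pos": TCP position; "eef_rot": TCP orientation; "ft_force": force on the tool from outside, world axes, zero at the start; "torque": the same for the moment, N m; "grip_width": finger opening in m; "grasp_force": force on a finger pad.
Only numpy, scipy, OpenCV 4.12 (cv2) and the standard library are available. Lean on these libraries where they do the work, as an engineer would, in place of code of your own. Each camera call takes 0.05 s, during which the arm holds its last target. There are 200 camera calls.

## Working session

There is one attempt and no reset: what is moved stays moved. The work goes in short steps, Python scripts to look and compute and a shell command to move; the robot and the scene stay as the last step left them, time stands still between calls to the robot, and variables do not carry over. Pictures are saved under pics/ and viewed, at most 10 in all, crops included, and the job is handed in when it is done.

```bash
ls; mkdir -p pics; python3 - <<'E'
from station import monitor, imaging, r
import cv2, numpy as np, pickle
print(monitor.get_obs())
for n in ("scene","top"):
    d=imaging.read_camera(n); cv2.imwrite(f"pics/{n}0.png",d["img"]); pickle.dump(d,open(f"{n}0.pkl","wb"))
    print(n,{k:v for k,v in d.items() if k not in("img","z_map")})
E
```

```text
pics
{'t': 0.0, 'joints': array([ 1.13200144e+00,  3.20281096e-01,  1.56567986e+00, -2.76402021e-05,
        1.25738101e+00, -1.99998742e-02]), 'dq': array([-7.55848501e-04,  5.69012125e-05,  1.03387206e-03, -6.90693722e-04,
        1.12627568e-03,  4.99120345e-04]), 'effort': array([-1.77232710e-04, -4.12455153e+01, -2.31971937e+01,  7.28561310e-02,
        4.57430386e-02, -1.28374877e-04]), 'tcp_pos': array([0.23363825, 0.52488345, 0.23512613]), 'eef_rot': array([-1.86090234e-04,  2.07866347e-01,  9.78156847e-01, -8.54733512e-04]), 'ft_force': array([-0.19723099, -1.01320141, -0.25811177]), 'torque': array([ 0.03860641, -0.0148854 ,  0.018271  ]), 'grasp_force': 0.0, 'grip_width': 0.0914543092097024}
scene {'fovy': 51.316137777011846, 'cx': 317.706990547767, 'cy': 195.02966440884688, 'origin': array([1.22168539, 0.24629013, 0.74183367]), 'attitude': array([-0.24284604,  0.47730422,  0.7563292 , -0.37572946])}
top {'fovy': 54.94607293178223, 'cx': 324.6728266958594, 'cy': 199.2195919710255, 'origin': array([ 0.36830406, -0.05473723,  1.10236506]), 'attitude': array([ 0.07236889, -0.6937636 ,  0.71327567, -0.06850282])}
```

View pics/scene0.png

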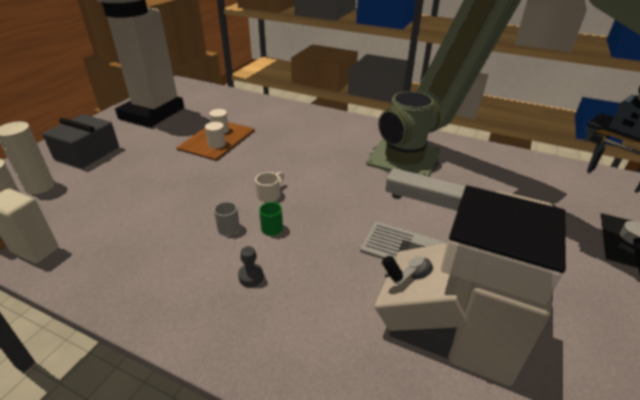

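View pics/top0.png

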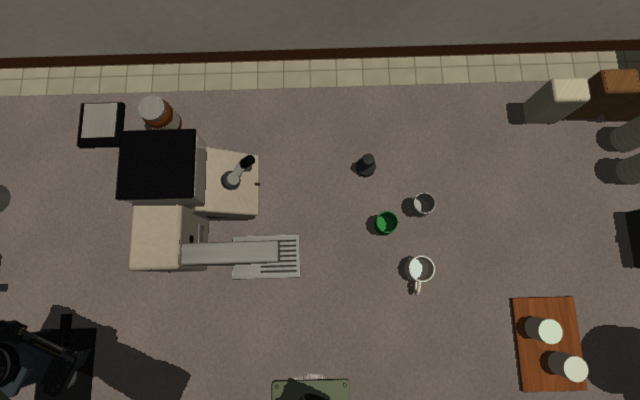

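Candidates for the cup, in top-view pixels:
- grey steel cup (424,203)
- green look-alike (386,222)
- white mug with handle (420,268)
- white cups on the board (543,330) and (568,367)
- dark tamper (366,165)

By the description I choose the grey one, at (424,203) in top and (227,219) in scene. The mill's crank knob is at top (247,162), the hub at (232,180), the park mark at (257,184) and the tray at (266,257).

```bash
cat > h.py <<'E'
import numpy as np, pickle, cv2
from scipy.spatial.transform import Rotation as R
def rot(q): return R.from_quat(np.roll(q,-1))
def K(d): return 200/np.tan(np.radians(d["fovy"])/2)
def cloud(d):
    v,u=np.mgrid[0:400,0:640]; z=d["z_map"]; f=K(d)
    p=np.stack([(u-d["cx"])/f*z,(v-d["cy"])/f*z,z],-1)
    return p@rot(d["attitude"]).as_matrix().T+d["origin"]
def ray(d,u,v,z):
    a=rot(d["attitude"]).apply([(u-d["cx"])/K(d),(v-d["cy"])/K(d),1]); return d["origin"]+a*(z-d["origin"][2])/a[2]
def proj(d,p):
    c=rot(d["attitude"]).inv().apply(np.asarray(p)-d["origin"]); return np.array([d["cx"]+K(d)*c[0]/c[2],d["cy"]+K(d)*c[1]/c[2]])
E
python3 - <<'E'
from h import *
D={n:pickle.load(open(n+"0.pkl","rb")) for n in("scene","top")}
C={n:cloud(D[n]) for n in D}; t=C["top"]; s=C["scene"]; z=t[...,2]
print("table", z[320,300],z[120,300],s[300,150,2],"tray",t[270,245],"arm",t[252,230],"lid",t[165,155],"face",t[205,215],t[205,250],"knob",t[162,247],"hub",t[180,232])
def rect(m,name):
    m=m.astype(np.uint8); n,l,st,c=cv2.connectedComponentsWithStats(m); k=1+np.argmax(st[1:,4]); p=t[l==k][:, :2].astype(np.float32)
    r=cv2.minAreaRect(p); print(name,len(p),r[0],r[1],r[2]); print(cv2.boxPoints(r).round(4).tolist()); return l==k
W=np.zeros((400,640),bool)
def win(a,b,c,d):
    w=W.copy(); w[b:d,a:c]=1; return w
rect(win(200,225,310,290)&(z>.006)&(z<.02),"tray")
rect(win(150,225,310,290)&(z>.18)&(z<.217),"arm")
rect(win(100,110,215,220)&(z>.23),"lid")
# face plane
m=win(200,140,262,220)&(z>.07)&(z<.2); p=t[m]
best=None; rng=np.random.default_rng(0)
for _ in range(300):
    a=p[rng.choice(len(p),3,0)]; n=np.cross(a[1]-a[0],a[2]-a[0]); n/=np.linalg.norm(n)+1e-12; k=abs((p-a[0])@n)<.003
    if best is None or k.sum()>best.sum(): best=k
q=p[best]; c=q.mean(0); n=np.linalg.svd(q-c,full_matrices=False)[2][2]; n*=np.sign(n[2]); print("plane",c,n,best.sum(),len(p),"yaw mill x",np.degrees(np.arctan2(-n[1],-n[0])))
fm=abs((t-c)@n)<.004; fm&=win(190,135,270,225); rect(fm,"face")
# knob/hub: distance out of the face
h=(t-c)@n; km=win(200,135,270,225)&(h>.012)
hs=(s-c)@n; 
for lo,hi in((.012,.02),(.02,.035),(.035,.06),(.06,.09)):
    a=t[win(205,135,270,225)&(h>lo)&(h<hi)]; print(lo,hi,len(a),a.mean(0) if len(a) else"")
kt=t[win(205,135,270,190)&(h>.066)]; 
if len(kt): print("knob top", kt.mean(0), np.ptp(kt,axis=0))
# black in scene
hsv=D["scene"]["img"].max(2); ks=(hsv<45)&(hs>.02)&(hs<.09); w=W.copy(); w[250:290,375:410]=1; ks&=w; print("scene knob",ks.sum(),np.argwhere(ks).mean(0),s[ks].mean(0),"h",hs[ks].mean())
# cup rim
for nm,w,hh in(("cup",win(405,185,445,222),.07),("mug",win(400,250,440,282),.06),("tamper",win(350,145,380,180),.0),("green",win(370,205,402,240),.07)):
    a=t[w&(z>max(hh-.006,.015))&(z<.1)]; (x,y),r=cv2.minEnclosingCircle(a[:,:2].astype(np.float32)); print(nm,len(a),x,y,r,a[:,2].max())
v=D["scene"]["img"][190:290,190:310]; u=D["top"]["img"][180:280,360:460]
cv2.imwrite("pics/crop.png",np.hstack([cv2.resize(v,(480,400)),cv2.resize(D["top"]["img"][140:220,195:275],(400,400)) ][:1]+[cv2.resize(D["top"]["img"][135:215,195:259],(320,400))]))
E
```

```text
table -0.0035571006492636226 -0.0011920965434988329 0.0007285445611736607 tray [0.39362522 0.17617435 0.01183439] arm [0.43038609 0.1677847  0.21665445] lid [0.61532468 0.31177453 0.30569841] face [0.552801   0.22324044 0.15614455] [0.56115815 0.14668283 0.0996938 ] knob [0.65483525 0.13898966 0.18160747] hub [0.61595614 0.18159594 0.15728587]
tray 1846 (0.4299987852573395, 0.11903507262468338) (0.11998613178730011, 0.18958887457847595) 0.07390046119689941
[[0.3698999881744385, 0.21379999816417694], [0.3700999915599823, 0.02419999986886978], [0.4900999963283539, 0.024299999698996544], [0.48989999294281006, 0.21389999985694885]]
arm 2279 (0.4503440856933594, 0.2057805359363556) (0.10504169017076492, 0.29374217987060547) 1.5376516580581665
[[0.3939000070095062, 0.35120001435279846], [0.4018000066280365, 0.0575999990105629], [0.5067999958992004, 0.06040000170469284], [0.49889999628067017, 0.3540000021457672]]
lid 6372 (0.5596690773963928, 0.15871432423591614) (0.5368593335151672, 0.20127253234386444) 68.67431640625
[[0.3682999908924103, -0.05469999834895134], [0.5558000206947327, -0.127
[... 532 characters left out ...]
104407 0.15065169]
0.02 0.035 217 [0.63086512 0.17538522 0.15242202]
0.035 0.06 70 [0.65256502 0.17849686 0.18635965]
0.06 0.09 99 [0.66134799 0.14102752 0.18422932]
knob top [0.61436931 0.10309578 0.32816562] [0.30586216 0.19903866 0.92973721]
scene knob 265 [268.35471698 392.07924528] [0.67202638 0.14618785 0.16734307] h 0.05402079767218237
cup 89 0.5600900053977966 -0.3224276602268219 0.030159758403897285 0.0742763728060103
mug 135 0.38419264554977417 -0.30417564511299133 0.035568706691265106 0.06392879625078551
tamper 338 0.6825338006019592 -0.17316767573356628 0.02909819968044758 0.09554524134459119
green 89 0.5105782747268677 -0.21795763075351715 0.03012729063630104 0.07372366605306024
```

View pics/crop.png

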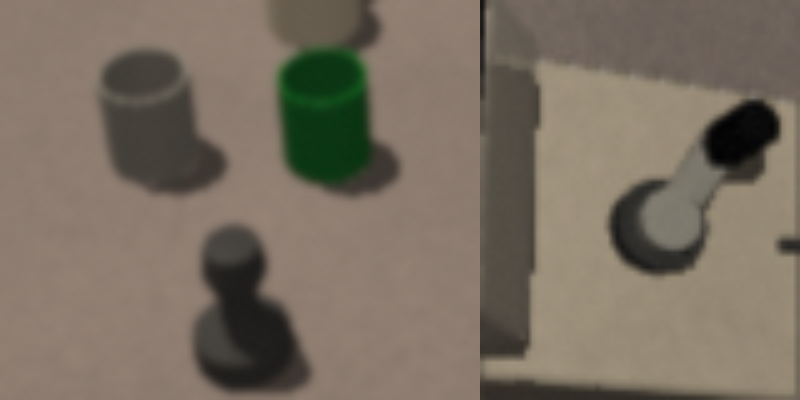

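The crop confirms the plain steel cup: grey, no handle, left of the green one. It also shows the knob on the mill's -y side of the mark. The sizes check: cup radius 30 mm, face 170 mm wide, tray 120 mm wide. That puts the cup at (0.560,-0.322), cup_spot at (0.430,0.084) and the crank axis at (0.619,0.166,0.176). Next I'll lift and go towards the cup.

```bash
cat >> h.py <<'E'
def delta(p,tilt,az=90):
    from station import monitor
    o=monitor.get_obs(); Q=rot(o["eef_rot"]); a,t=np.radians([az,tilt]); z=np.array([np.sin(t)*np.cos(a),np.sin(t)*np.sin(a),-np.cos(t)]); y=np.array([np.sin(a),-np.cos(a),0])
    T=R.from_matrix(np.stack([np.cross(y,z),y,z],1))
    print("at",o["tcp_pos"].round(4),"t",round(o["t"],2),"q",o["joints"].round(2),"travel cm",(Q.inv().apply(np.array(p)-o["tcp_pos"])*100).round(2),"rot",np.degrees((Q.inv()*T).as_rotvec()).round(1))
E
python3 - <<'E'
from h import *
delta([.30,.30,.42],0); delta([.40,-.20,.40],0)
d=pickle.load(open("top0.pkl","rb")); n=np.array([0,-.574,.819]); dn=np.array([0,-.819,-.574]); C=np.array([.619,.195,.135])+.05*n
best=[]
for a in np.arange(0.2,1.3,.05):
    k=C+.05*(np.cos(a)*dn+np.sin(a)*np.array([1,0,0])); print(round(a,2),k.round(4),proj(d,k+.024*n).round(1),proj(d,k).round(1)) if .4<a<1.1 else 0
t=cloud(d); print("lid front", t[165,[195,198,200,202,204,206]].round(3))
E
python3 -m handwheel '{"travel":[[0,0,-6],[0,0,-12],[0,0,-18],[0,0,-18],[0,0,-18]],"delta_rot":[[0,0,0],[0,0,0],[0,0,0],[0,0,0],[0,0,0]]}'
```

```text
at [0.2337 0.5249 0.2352] t 0.1 q [ 1.13  0.32  1.57 -0.    1.26 -0.02] travel cm [-15.21 -17.88 -18.45] rot [-0.1  0.1 66. ]
at [0.2337 0.5249 0.2352] t 0.1 q [ 1.13  0.32  1.57 -0.    1.26 -0.02] travel cm [-44.68 -59.49 -16.39] rot [-0.1  0.1 66. ]
0.45 [0.6407 0.1294 0.1501] [257.2 168.5] [253.2 170.8]
0.5 [0.643  0.1304 0.1508] [256.7 167.6] [252.8 169.9]
0.55 [0.6451 0.1314 0.1515] [256.3 166.7] [252.3 169. ]
0.6 [0.6472 0.1325 0.1523] [255.8 165.8] [251.8 168.1]
0.65 [0.6493 0.1337 0.1531] [255.3 164.9] [251.3 167.3]
0.7 [0.6512 0.135  0.154 ] [254.7 164.1] [250.8 166.5]
0.75 [0.6531 0.1363 0.155 ] [254.1 163.3] [250.2 165.7]
0.8 [0.6549 0.1378 0.156 ] [253.5 162.5] [249.5 164.9]
0.85 [0.6566 0.1393 0.157 ] [252.8 161.8] [248.9 164.2]
0.9 [0.6582 0.1408 0.1581] [252.1 161. ] [248.2 163.5]
0.95 [0.6597 0.1425 0.1593] [251.3 160.3] [247.5 162.8]
1.0 [0.6611 0.1442 0.1604] [250.6 159.7] [246.7 162.1]
1.05 [0.6624 0.1459 0.1617] [249.8 159.1] [245.9 161.5]
1.1 [0.6636 0.1477 0.1629] [249.  158.5] [245.1 161. ]
lid front [[0.617 0.23  0.292]
 [0.621 0.228 0.278]
 [0.624 0.228 0.266]
 [0.629 0.228 0.252]
 [0.634 0.229 0.236]
 [0.654 0.245 0.17 ]]
t: 0.72
tcp_pos: [0.2337, 0.525, 0.4148]
eef_rot: [-0.0, 0.208, 0.978, -0.001]
ft_force: [-0.1, 0.8, -1.6]
grip_width: 0.0911
grasp_force: 0.0
```

```bash
python3 -m handwheel '{"travel":[[-3.5,-4.6,0],[-7,-9.2,0],[-10.5,-13.8,0],[-14,-18.4,0],[-17.5,-23,0]],"delta_rot":[[0,0,10],[0,0,20],[0,0,30],[0,0,40],[0,0,50]]}' >/dev/null; python3 - <<'E'
from h import *
delta([.40,-.20,.36],0); delta([.56,-.44,.20],50)
E
```

```text
at [0.2996 0.2418 0.4137] t 1.35 q [ 0.65 -0.05  1.57 -0.    1.63  0.38] travel cm [-45.24  -2.29   5.46] rot [-0.2  0.1 15.7]
at [0.2996 0.2418 0.4137] t 1.35 q [ 0.65 -0.05  1.57 -0.    1.63  0.38] travel cm [-72.64   6.68  21.48] rot [-7.1 49.8 14.6]
```

```bash
python3 -m handwheel '{"travel":[[-6,0,0],[-12,-0.5,0],[-18,-1,0],[-24,-1.5,0],[-30,-1.5,0]],"delta_rot":[[0,0,4],[0,0,8],[0,0,12],[0,0,15.5],[0,0,15.5]]}' >/dev/null; python3 -m handwheel '{"travel":[[-5,2,0],[-10,4,0],[-16,7,0],[-22,10,0],[-28,13,0]],"delta_rot":[[0,7,0],[0,14,0],[0,21,0],[0,29,0],[0,37,0]]}'; python3 - <<'E'
from h import *
delta([.56,-.44,.20],50)
E
```

```text
t: 2.6
tcp_pos: [0.4949, -0.317, 0.4142]
eef_rot: [-0.228, 0.667, 0.672, 0.225]
ft_force: [2.3, 0.1, 0.8]
grip_width: 0.0912
grasp_force: 0.0
at [ 0.4949 -0.317   0.4142] t 2.6 q [-0.81  0.52  0.97  0.5   2.1  -0.66] travel cm [-22.82   6.44   9.51] rot [-0.4 12.6  0.3]
```

```bash
python3 -m handwheel '{"travel":[[-5,1.3,2],[-10,2.6,4],[-15,4,6],[-20,5.2,8],[-22.8,6.4,9.5]],"delta_rot":[[0,4,0],[0,8,0],[0,12.6,0],[0,12.6,0],[0,12.6,0]]}' ; python3 - <<'E'
from h import *
delta([.56,-.416,.121],50);delta([.56,-.324,.044],50)
E
```

```text
t: 3.22
tcp_pos: [0.5589, -0.4401, 0.1962]
eef_rot: [-0.302, 0.64, 0.642, 0.296]
ft_force: [-0.5, 0.1, -0.4]
grip_width: 0.091
grasp_force: 0.0
at [ 0.5589 -0.4401  0.1962] t 3.23 q [-0.89  0.93  0.81  0.57  2.08 -0.79] travel cm [-4.22  0.17  6.68] rot [-0.5 -0.  -0. ]
at [ 0.5589 -0.4401  0.1962] t 3.23 q [-0.89  0.93  0.81  0.57  2.08 -0.79] travel cm [-4.2   0.29 18.67] rot [-0.5 -0.  -0. ]
```

```bash
python3 -m handwheel '{"travel":[[-4.2,0.2,1],[-4.2,0.2,6],[-4.2,0.2,10],[-4.2,0.2,14.5],[-4.2,0.2,18.7]],"delta_rot":[[0,0,0],[0,0,0],[0,0,0],[0,0,0],[0,0,0]]}';python3 -m handwheel '{"travel":[[0,0,0],[0,0,0],[0,0,0],[0,0,0],[0,0,0]],"delta_rot":[[0,0,0],[0,0,0],[0,0,0],[0,0,0],[0,0,0]]}' 5.5 20
python3 -m handwheel '{"travel":[[0,0,0],[0,0,0],[0,0,0],[0,0,0],[0,0,0]],"delta_rot":[[0,0,0],[0,0,0],[0,0,0],[0,0,0],[0,0,0]]}'
python3 - <<'E'
from h import *
delta([.56,-.324,.044],50)
from station import imaging
cv2.imwrite("pics/grasp.png",imaging.read_camera("scene")["img"])
E
```

```text
t: 3.85
tcp_pos: [0.5593, -0.3218, 0.0466]
eef_rot: [-0.3, 0.639, 0.643, 0.295]
ft_force: [0.4, 0.1, 0.2]
grip_width: 0.0907
grasp_force: 0.0
t: 4.47
tcp_pos: [0.561, -0.3252, 0.0501]
eef_rot: [-0.297, 0.639, 0.645, 0.295]
ft_force: [1.0, -0.2, 0.9]
grip_width: 0.0596
grasp_force: 20.0
t: 5.1
tcp_pos: [0.5609, -0.3244, 0.0501]
eef_rot: [-0.298, 0.639, 0.645, 0.295]
ft_force: [1.0, -3.9, 4.9]
grip_width: 0.0595
grasp_force: 20.0
at [ 0.5609 -0.3244  0.0501] t 5.1 q [-0.8   0.9   1.26  0.56  1.67 -0.96] travel cm [-0.43 -0.09  0.43] rot [-0.4  0.4  0.4]
```

View pics/grasp.png

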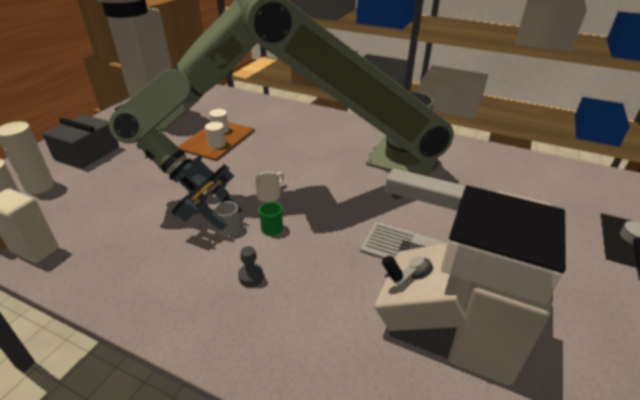

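The fingers hold the steel cup at (227,212), grip 20 N and width 59.5 mm. The green cup (271,219) and the mug (268,185) are untouched. I'll lift it and carry it to the front of the tray.

```bash
python3 -m handwheel '{"travel":[[1.5,0,-1.3],[3.8,0,-3.2],[7.7,0,-6.4],[7.7,0,-6.4],[7.7,0,-6.4]],"delta_rot":[[0,0,0],[0,0,0],[0,0,0],[0,0,0],[0,0,0]]}';python3 -m handwheel '{"travel":[[2,-2,2.5],[5.5,-5,6.5],[9,-8.5,11],[12,-11,14.5],[14,-13,17]],"delta_rot":[[0,0,0],[0,0,0],[0,0,0],[0,0,0],[0,0,0]]}'
python3 - <<'E'
from h import *
delta([.431,-.08,.078],50);delta([.431,.0815,.078],50)
E
```

```text
t: 5.78
tcp_pos: [0.5604, -0.3226, 0.1493]
eef_rot: [-0.298, 0.639, 0.645, 0.295]
ft_force: [-0.1, -0.4, -2.2]
grip_width: 0.0601
grasp_force: 20.0
t: 6.4
tcp_pos: [0.4263, -0.1011, 0.1454]
eef_rot: [-0.3, 0.639, 0.644, 0.295]
ft_force: [0.5, -0.7, -1.1]
grip_width: 0.0598
grasp_force: 20.0
at [ 0.4263 -0.1011  0.1454] t 6.4 q [-0.69  0.48  1.89  0.63  1.45 -1.  ] travel cm [-3.78  0.52  5.96] rot [-0.6  0.2  0.2]
at [ 0.4263 -0.1011  0.1454] t 6.4 q [-0.69  0.48  1.89  0.63  1.45 -1.  ] travel cm [ 6.65  0.68 18.28] rot [-0.6  0.2  0.2]
```

```bash
python3 -m handwheel '{"travel":[[-2,0.3,3],[-3.8,0.5,6],[-3.8,0.5,6],[-2.8,0.5,7.2],[-0.8,0.5,9.6]],"delta_rot":[[0,0,0],[0,0,0],[0,0,0],[0,0,0],[0,0,0]]}';python3 -m handwheel '{"travel":[[1.8,0,2.2],[3.6,0,4.4],[5.4,0,6.5],[7,0,8.3],[7.4,0,8.7]],"delta_rot":[[0,0,0],[0,0,0],[0,0,0],[0,0,0],[0,0,0]]}'
python3 - <<'E'
from h import *
delta([.431,.0815,.078],50);delta([.431,.0815,.063],50)
from station import imaging
for n in("top","scene"): 
    d=imaging.read_camera(n); pickle.dump(d,open(n+"1.pkl","wb"))
    cv2.imwrite(f"pics/{n}place.png",cv2.resize(d["img"][150:330,150:470] if n=="scene" else d["img"][200:360,180:400],(640,400)))
E
```

```text
t: 7.02
tcp_pos: [0.4342, -0.0362, 0.0786]
eef_rot: [-0.297, 0.64, 0.644, 0.296]
ft_force: [0.4, -0.7, -1.5]
grip_width: 0.0598
grasp_force: 20.0
t: 7.65
tcp_pos: [0.4318, 0.0794, 0.0789]
eef_rot: [-0.298, 0.638, 0.645, 0.295]
ft_force: [0.4, 1.1, -2.2]
grip_width: 0.0596
grasp_force: 20.0
at [0.4318 0.0794 0.0789] t 7.65 q [-0.38  0.5   2.14  0.9   1.13 -1.06] travel cm [ 0.07 -0.08  0.21] rot [-0.4  0.4  0.4]
at [0.4318 0.0794 0.0789] t 7.65 q [-0.38  0.5   2.14  0.9   1.13 -1.06] travel cm [-1.07 -0.08  1.19] rot [-0.4  0.4  0.4]
```

View pics/sceneplace.png

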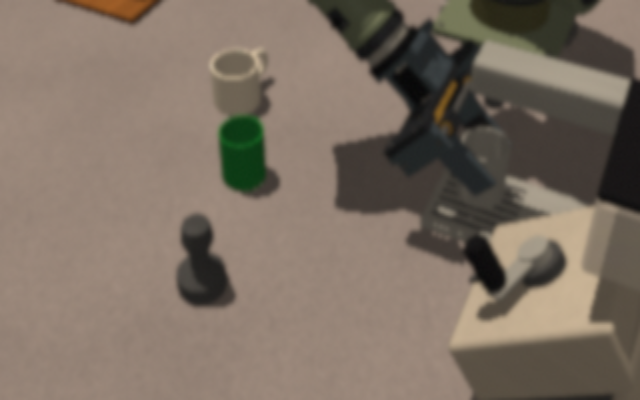

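The cup is upright in the hand over the tray, at (487,150) in the crop, under the arm and clear of it. I'll lower it.

```bash
python3 -m handwheel '{"travel":[[-0.3,-0.05,0.4],[-0.6,-0.1,0.7],[-0.9,-0.1,1.0],[-1.1,-0.1,1.2],[-1.1,-0.1,1.2]],"delta_rot":[[0,0,0],[0,0,0],[0,0,0],[0,0,0],[0,0,0]]}';python3 - <<'E'
from h import *
delta([.431,.0815,.0623],50)
from station import imaging
d=imaging.read_camera("scene"); s=cloud(d)
E
```

```text
t: 8.38
tcp_pos: [0.4313, 0.0802, 0.062]
eef_rot: [-0.298, 0.639, 0.644, 0.296]
ft_force: [-1.2, -1.6, 2.2]
grip_width: 0.0597
grasp_force: 20.0
at [0.4313 0.0802 0.062 ] t 8.38 q [-0.38  0.53  2.15  0.92  1.1  -1.09] travel cm [ 0.11 -0.03  0.08] rot [-0.4  0.3  0.3]
```

```bash
python3 -m handwheel '{"travel":[[0,0,0],[0,0,0],[0,0,0],[0,0,0],[0,0,0]],"delta_rot":[[0,0,0],[0,0,0],[0,0,0],[0,0,0],[0,0,0]]}' 9
python3 -m handwheel '{"travel":[[0,0,-1],[0,0,-3],[0,0,-6],[0,0,-10],[0,0,-15]],"delta_rot":[[0,0,0],[0,0,0],[0,0,0],[0,0,0],[0,0,0]]}'
python3 - <<'E'
from h import *
delta([.62,.05,.33],35)
from station import imaging
d=imaging.read_camera("scene"); s=cloud(d); cv2.imwrite("pics/placed.png",cv2.resize(d["img"][180:300,330:480],(750,600)))
pickle.dump(d,open("scene2.pkl","wb"))
m=(s[...,2]>.074)&(s[...,2]<.088)&(abs(s[...,0]-.43)<.05)&(abs(s[...,1]-.084)<.05); a=s[m][:,:2].astype(np.float32); print(len(a),cv2.minEnclosingCircle(a),s[m].min(0),s[m].max(0))
for z in(.012,.082): print(z,[((proj(d,[.43,.084,z])-[330,180])*5).round(0)])
E
```

```text
t: 9.05
tcp_pos: [0.4312, 0.0802, 0.0617]
eef_rot: [-0.298, 0.639, 0.645, 0.295]
ft_force: [-0.1, 0.2, -0.4]
grip_width: 0.0899
grasp_force: 0.0
t: 9.68
tcp_pos: [0.4316, -0.0351, 0.16]
eef_rot: [-0.298, 0.639, 0.645, 0.295]
ft_force: [0.4, 0.4, -0.3]
grip_width: 0.0902
grasp_force: 0.0
at [ 0.4316 -0.0351  0.16  ] t 9.68 q [-0.59  0.42  1.95  0.69  1.4  -0.95] travel cm [18.37 18.9  -4.68] rot [ -0.4 -14.6   0.3]
130 ((0.4334585666656494, 0.08360529690980911), 0.031791798770427704) [0.40248152 0.05342137 0.07406828] [0.46389267 0.11270208 0.0818492 ]
0.012 [array([298., 298.])]
0.082 [array([314., 194.])]
```

View pics/placed.png

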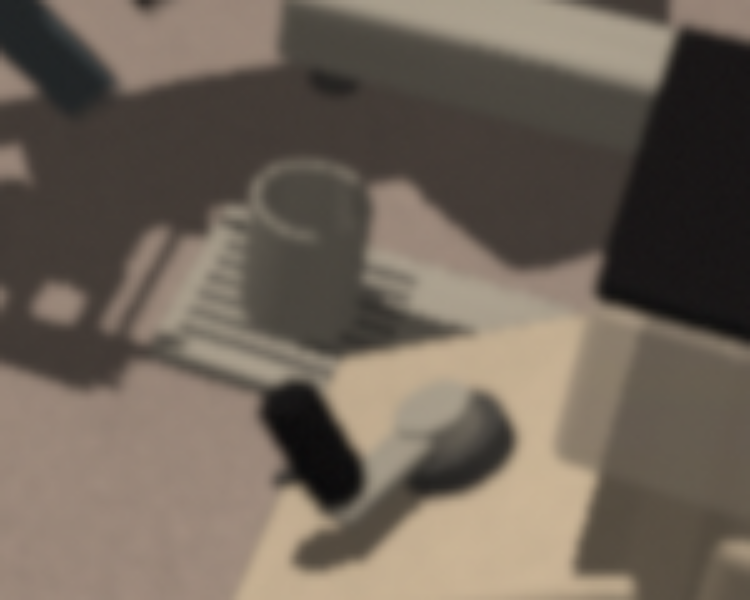

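The cup stands upright on the tray, rim at crop (312,200), with its measured rim centre at (0.432,0.084), about 2 mm off. The knob's middle is near crop (313,445). Next I'll locate the knob from both views.

```bash
python3 - <<'E'
from h import *
from scipy.optimize import least_squares
D=[(pickle.load(open("top0.pkl","rb")),(235,150,262,178)),(pickle.load(open("scene2.pkl","rb")),(378,250,408,290))]
n=np.array([0,-.574,.819]); dn=np.array([0,-.819,-.574]); C=np.array([.619,.1663,.176]); obs=[]
for d,(a,b,c,e) in D:
    m=np.zeros((400,640),np.uint8); m[b:e,a:c]=(d["img"][b:e,a:c].max(2)<38); k,l,st,ce=cv2.connectedComponentsWithStats(m); i=1+np.argmax(st[1:,4]); print(st[i],ce[i]); obs.append(ce[i])
f=least_squares(lambda p:np.concatenate([proj(d,p)-o for (d,_),o in zip(D,obs)]),C); p=f.x; print("knob tri",p,f.fun.round(2))
v=p-C; print("out of plane",v@n,"radius",np.hypot(v@dn,v[0]),"angle",np.arctan2(v[0],v@dn))
delta([.661,.144,.160],35); delta(np.array([.661,.144,.160])+.10*n,35)
E
```

```text
[240 155  15  14 131] [246.87022901 161.44274809]
[383 257  19  24 243] [392.20164609 268.50205761]
knob tri [0.66352823 0.14467355 0.15811673] [-0.15  0.05 -0.12 -0.  ]
out of plane -0.002232815573525934 radius 0.05258782834364034 angle 1.0098279104484686
at [ 0.4346 -0.0397  0.1629] t 9.72 q [-0.59  0.42  1.94  0.69  1.4  -0.95] travel cm [11.55 22.75 14.12] rot [  0.1 -14.3   0.5]
at [ 0.4346 -0.0397  0.1629] t 9.72 q [-0.59  0.42  1.94  0.69  1.4  -0.95] travel cm [14.01 22.77  4.42] rot [  0.1 -14.3   0.5]
```

```bash
python3 -m handwheel '{"travel":[[1,5,0],[2.5,10.5,0],[6,15,0.5],[10,19,2],[13.5,22.9,4.2]],"delta_rot":[[0,-3,0],[0,-6,0],[0,-9,0],[0,-12,0],[0,-14.3,0]]}' 6
python3 -m handwheel '{"travel":[[0,0,0],[0,0,0],[0,0,0],[0,0,0],[0,0,0]],"delta_rot":[[0,0,0],[0,0,0],[0,0,0],[0,0,0],[0,0,0]]}'
python3 - <<'E'
from h import *
n=np.array([0,-.574,.819])
delta(np.array([.6625,.1442,.159])+.007*n,35)
E
```

```text
t: 10.35
tcp_pos: [0.6616, 0.0881, 0.2363]
eef_rot: [-0.214, 0.671, 0.677, 0.214]
ft_force: [0.8, -1.0, 0.2]
grip_width: 0.06
grasp_force: 0.0
t: 10.98
tcp_pos: [0.6599, 0.0866, 0.2344]
eef_rot: [-0.215, 0.671, 0.676, 0.214]
ft_force: [0.8, -0.3, 0.1]
grip_width: 0.0598
grasp_force: 0.0
at [0.6599 0.0866 0.2344] t 10.97 q [-0.16  0.5   1.42  0.62  1.38 -0.34] travel cm [0.34 0.3  8.79] rot [-0.3 -0.3  0.3]
```

```bash
python3 -m handwheel '{"travel":[[0.3,0.3,2],[0.3,0.3,4],[0.3,0.3,6],[0.3,0.3,8],[0.3,0.3,8.8]],"delta_rot":[[0,0,0],[0,0,0],[0,0,0],[0,0,0],[0,0,0]]}'
python3 -m handwheel '{"travel":[[0,0,0],[0,0,0],[0,0,0],[0,0,0],[0,0,0]],"delta_rot":[[0,0,0],[0,0,0],[0,0,0],[0,0,0],[0,0,0]]}' 2.2 25
python3 - <<'E'
from h import *
n=np.array([0,-.574,.819])
delta(np.array([.6625,.1442,.159])+.007*n,35)
from station import imaging
d=imaging.read_camera("scene"); cv2.imwrite("pics/knobgrip.png",cv2.resize(d["img"][150:310,300:500],(750,600)))
E
```

```text
t: 11.6
tcp_pos: [0.662, 0.1419, 0.1627]
eef_rot: [-0.216, 0.671, 0.677, 0.213]
ft_force: [-0.0, 0.6, 0.7]
grip_width: 0.0599
grasp_force: 0.0
t: 12.22
tcp_pos: [0.6633, 0.1404, 0.165]
eef_rot: [-0.215, 0.671, 0.677, 0.214]
ft_force: [1.3, -0.1, 1.2]
grip_width: 0.0255
grasp_force: 25.0
at [0.6633 0.1404 0.165 ] t 12.22 q [-0.08  0.55  1.52  0.66  1.21 -0.37] travel cm [-0.03 -0.08  0.01] rot [-0.2 -0.3  0.4]
```

View pics/knobgrip.png

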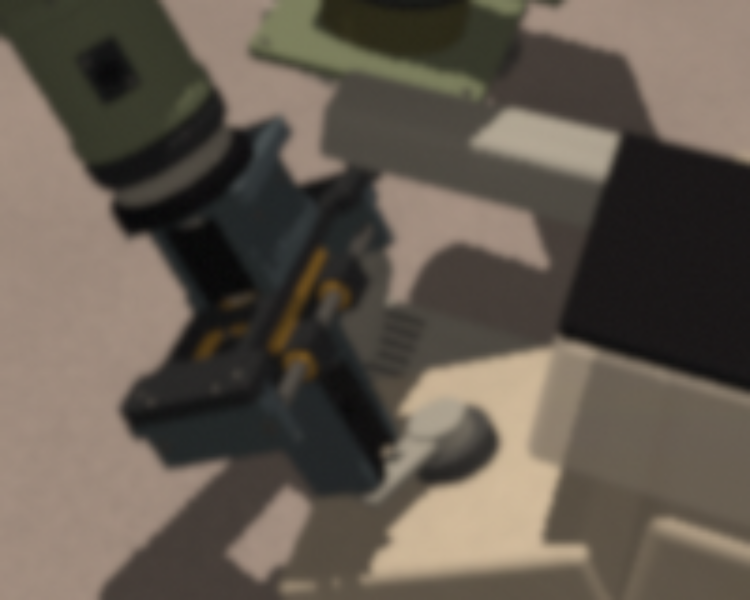

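The fingers hold the knob (at crop (350,420)), width 25.5 mm, and the cup is still on the tray behind them. I'll start the turn, -57° to +30°.

```bash
python3 -m handwheel '{"travel":[[-1.14,-1.01,0],[-1.93,-2.31,0],[-2.29,-3.78,0],[-2.19,-5.3,0],[-1.64,-6.72,0]],"delta_rot":[[0,0,0],[0,0,0],[0,0,0],[0,0,0],[0,0,0]]}'
cat >> h.py <<'E'
def crank(C=[.6195,.1663,.1755]):
    from station import monitor
    o=monitor.get_obs(); n=np.array([0,-.574,.819]); v=o["tcp_pos"]-C; x=v@[0,.819,.574]; y=v[0]
    print("t",round(o["t"],2),"xy mm",(x*1e3).round(1),(y*1e3).round(1),"n",round(v@n*1e3,1),"r",round(np.hypot(x,y)*1e3,1),"deg",np.degrees(np.arctan2(-y,-x)).round(1),"F",o["ft_force"].round(1),"q",o["joints"].round(2))
E
python3 -c "from h import *; crank()"
```

```text
t: 12.9
tcp_pos: [0.597, 0.1258, 0.155]
eef_rot: [-0.213, 0.672, 0.676, 0.215]
ft_force: [5.9, 1.4, -1.0]
grip_width: 0.0253
grasp_force: 25.0
t 12.9 xy mm -45.0 -22.5 n 6.4 r 50.3 deg 26.6 F [ 5.9  1.4 -1. ] q [-0.11  0.47  1.7   0.68  1.15 -0.46]
```

```bash
python3 -m handwheel '{"travel":[[0.98,-1.22,0],[2.3,-2.07,0],[3.81,-2.47,0],[5.37,-2.39,0],[6.83,-1.83,0]],"delta_rot":[[0,0,0],[0,0,0],[0,0,0],[0,0,0],[0,0,0]]}'
python3 -c "from h import *; crank()"
```

```text
t: 13.52
tcp_pos: [0.5765, 0.181, 0.1936]
eef_rot: [-0.214, 0.671, 0.677, 0.212]
ft_force: [2.9, -6.6, -4.4]
grip_width: 0.0253
grasp_force: 25.0
t 13.53 xy mm 22.4 -43.0 n 6.4 r 48.5 deg 117.5 F [ 2.9 -6.6 -4.4] q [-0.02  0.4   1.7   0.68  1.16 -0.35]
```

```bash
python3 -m handwheel '{"travel":[[1.22,0.98,0],[2.07,2.3,0],[2.47,3.81,0],[2.39,5.37,0],[1.83,6.83,0]],"delta_rot":[[0,0,0],[0,0,0],[0,0,0],[0,0,0],[0,0,0]]}'
python3 -c "from h import *; crank()"
```

```text
t: 14.15
tcp_pos: [0.6435, 0.1986, 0.2057]
eef_rot: [-0.217, 0.67, 0.677, 0.213]
ft_force: [-6.0, -2.3, 3.9]
grip_width: 0.0257
grasp_force: 25.0
t 14.15 xy mm 43.8 24.0 n 6.2 r 49.9 deg -151.2 F [-6.  -2.3  3.9] q [ 0.01  0.49  1.52  0.66  1.22 -0.27]
```

```bash
python3 -m handwheel '{"travel":[[-0.98,1.22,0],[-2.3,2.07,0],[-3.81,2.47,0],[-5.37,2.39,0],[-6.83,1.83,0]],"delta_rot":[[0,0,0],[0,0,0],[0,0,0],[0,0,0],[0,0,0]]}'
python3 -c "from h import *; crank()"
python3 -m handwheel '{"travel":[[-0.85,-0.61,0],[-1.55,-1.39,0],[-2.07,-2.3,0],[-2.39,-3.29,0],[-2.5,-4.33,0]],"delta_rot":[[0,0,0],[0,0,0],[0,0,0],[0,0,0],[0,0,0]]}'
python3 -m handwheel '{"travel":[[0,0,0],[0,0,0],[0,0,0],[0,0,0],[0,0,0]],"delta_rot":[[0,0,0],[0,0,0],[0,0,0],[0,0,0],[0,0,0]]}'
python3 -c "from h import *; crank()"
```

```text
t: 14.78
tcp_pos: [0.6649, 0.1423, 0.1663]
eef_rot: [-0.215, 0.671, 0.676, 0.215]
ft_force: [-2.3, 1.9, 6.6]
grip_width: 0.0253
grasp_force: 25.0
t 14.78 xy mm -24.9 45.4 n 6.2 r 51.8 deg -61.2 F [-2.3  1.9  6.6] q [-0.08  0.56  1.51  0.66  1.22 -0.37]
t: 15.4
tcp_pos: [0.6215, 0.1209, 0.1514]
eef_rot: [-0.214, 0.671, 0.677, 0.214]
ft_force: [4.2, 0.4, 5.7]
grip_width: 0.0252
grasp_force: 25.0
t: 16.02
tcp_pos: [0.6199, 0.121, 0.1514]
eef_rot: [-0.215, 0.671, 0.677, 0.213]
ft_force: [0.8, -1.9, 7.3]
grip_width: 0.0255
grasp_force: 25.0
t 16.02 xy mm -51.0 0.4 n 6.3 r 51.0 deg -0.4 F [ 0.8 -1.9  7.3] q [-0.11  0.51  1.64  0.67  1.17 -0.45]
```

At the park mark within about a degree. I'll release, back off and check.

```bash
python3 -m handwheel '{"travel":[[0,0,0],[0,0,0],[0,0,0],[0,0,0],[0,0,0]],"delta_rot":[[0,0,0],[0,0,0],[0,0,0],[0,0,0],[0,0,0]]}' 6
python3 -m handwheel '{"travel":[[0,0,-1],[0,0,-4],[0,0,-8],[0,0,-13],[0,0,-18]],"delta_rot":[[0,0,0],[0,0,0],[0,0,0],[0,0,0],[0,0,0]]}'
python3 -m handwheel '{"travel":[[0,0,-4],[0,0,-8],[0,0,-8],[0,0,-8],[0,0,-8]],"delta_rot":[[0,0,0],[0,0,0],[0,0,0],[0,0,0],[0,0,0]]}'
python3 - <<'E'
from h import *
from station import imaging
from scipy.optimize import minimize_scalar
d=imaging.read_camera("scene"); s=cloud(d); cv2.imwrite("pics/final.png",cv2.resize(d["img"][150:310,330:530],(750,600)))
m=(s[...,2]>.074)&(s[...,2]<.088)&(abs(s[...,0]-.43)<.05)&(abs(s[...,1]-.084)<.05); print(cv2.minEnclosingCircle(s[m][:,:2].astype(np.float32)))
k=np.zeros((400,640),np.uint8); b=(slice(235,300),slice(365,430)); k[b]=d["img"][b].max(2)<38; _,l,st,ce=cv2.connectedComponentsWithStats(k); i=1+np.argmax(st[1:,4]); print(st[i],ce[i])
dn=np.array([0,-.819,-.574])
for a in(-.2,-.1,0,.1,.2): print(a,proj(d,np.array([.62,.1663,.1755])+.05*(np.cos(a)*dn-np.sin(a)*np.array([1,0,0]))).round(1))
E
```

```text
t: 16.65
tcp_pos: [0.6205, 0.1215, 0.151]
eef_rot: [-0.215, 0.671, 0.677, 0.213]
ft_force: [-0.5, -0.7, 0.1]
grip_width: 0.0602
grasp_force: 0.0
t: 17.27
tcp_pos: [0.6213, 0.0163, 0.2999]
eef_rot: [-0.215, 0.671, 0.677, 0.214]
ft_force: [0.1, -0.7, -0.6]
grip_width: 0.0599
grasp_force: 0.0
t: 17.9
tcp_pos: [0.6215, -0.028, 0.362]
eef_rot: [-0.217, 0.671, 0.677, 0.213]
ft_force: [-0.2, 0.4, -0.9]
grip_width: 0.0601
grasp_force: 0.0
((0.43316885828971863, 0.08160898834466934), 0.031766947358846664)
[379 244  18  23 252] [387.84126984 254.86111111]
-0.2 [387.5 258. ]
-0.1 [387.9 256.4]
0 [388.6 254.8]
0.1 [389.4 253.2]
0.2 [390.5 251.6]
```

View pics/final.png

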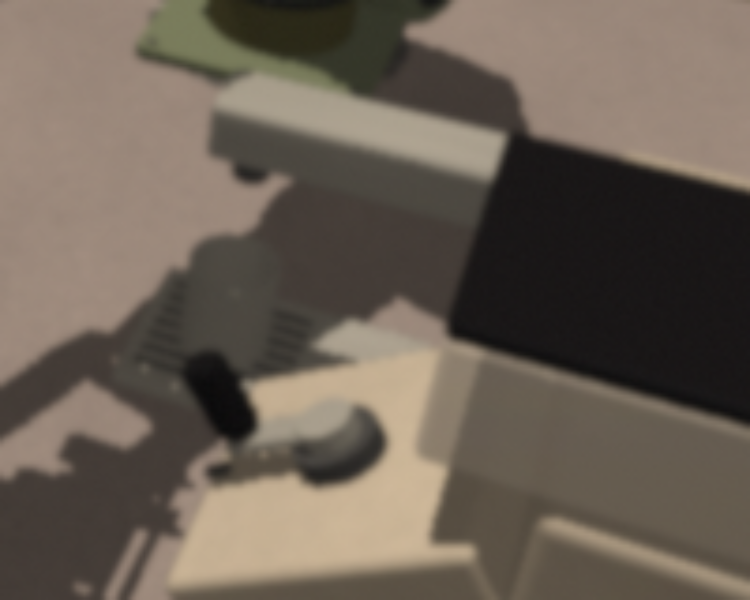

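The knob sits over the park mark, at crop (220,395) with the mark at (218,470), and its angle is about 0.00 ± 0.03 rad after the full turn. The cup stands upright on the tray at crop (232,300), about 4 mm from the spot, and the hand is clear. Handing in.

```bash
python3 -c "
from station import r
print(r.hand_in())"
```

```text
the job is handed in; nothing more can be done
None
```

I handed the job in at about 18 s. The last picture showed the steel cup upright and released under the spout, about 4 mm off centre, and the crank at the park mark after its full turn; the hand-in returned no verdict.

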